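Clamp the glaze jar and switch the sample mill to stage two

TASK

The glaze jar stands in the bench mill with its clamp still loose: turn the black T-handle on top of the clamp clockwise until it is fully tight and slips with a click, and stop there (one click is enough, never more than three). Only then set the mill's selector knob on the sloped front panel, which must be pushed in before it will turn, clockwise from off to the two-bar mark and let it spring all the way back out there. Leave the things standing round the mill in their places, and let go of everything.

Things in the scene. Friction and masses are not known exactly. Their poses are not given: they have to be found in the camera images.
- mill: Bench sample mill, fixed; grey housing 300 mm deep (its x) and 240 mm wide (its y). Origin: centre of its footprint on the bench; +x runs from its sloped front panel to its back, +y to the left seen from the front, z up. A level deck 100 mm high lies behind x = -40 mm; on it at x = 45 mm, y = 0 a lidded white porcelain jar, 90 mm across, stands in a steel clamp frame. Only the two knobs move.
- panel_mid (a point): Middle of the front panel's surface, at x = -95 mm, y = 0, z = 88 mm of the mill, where the selector's axis comes out. The panel spans the mill's width and x = -150 to -40 mm, rising from 76 to 100 mm (12.3 degrees to level). Raised marks stand round the knob, 44 mm from its axis: a ring (off), then clockwise one, two and three bars. This point's axes are the mill's.
- beam_mid (a point): Middle of the top of the clamp frame's cross beam, under the T-handle: x = 45 mm, y = 0, z = 218 mm of the mill. The beam is 30 mm (x) by 164 mm (y) and 14 mm thick, on two posts at y = +/-68 mm, with nuts on its ends up to 226 mm. This point's axes are the mill's.
- clamp_grip (a point): Middle of the black T-handle, on its vertical turning axis through the jar's middle. The handle is an upright slab 62 mm long (this point's x), 14 mm thick (its y), 32 mm tall; this point is 261 mm above the bench, 9 mm below the slab's top. Under the slab a round hub of radius 19 mm tops out at 238 mm, below it the beam. The axes turn with the handle, z up.
- clamp_screw (a joint): Angle of the clamp's screw in rad, growing as it is turned clockwise seen from above. It starts anywhere from 0.3 to 1.5 and is fully tight at its stop, 2.2. Until then the handle carries it round against about 0.05 N m. When the clutch clicks it may spring back by up to 0.1, which does not matter.
- clamp_handle (a joint): Slip of the handle on the screw in rad, clockwise positive: near 0 until the screw meets its stop. Turned on, the torque climbs to about 0.12 N m, then the ratchet in the hub clicks over and the torque drops: one click each 0.524 of slip, the first done at 0.52 (at 0.49 it may still sit on the tooth), three at 1.57. Let go before the click it slides back. Anticlockwise it undoes the screw.
- selector_grip (a point): Middle of the black selector knob's grip bar, on its turning axis square to the panel. The bar is 46 mm long (this point's x, +x to the white line and pointer), 14 mm thick (its y), 32 mm tall; this point is 11.5 mm below its top and, knob out, 36 mm from the panel. Under the bar: a skirt of radius 25 mm, 5 mm thick, 10 mm off the panel. z points out of the panel; pushing in is along -z.
- selector_push (a joint): How far the selector is pushed in, in m: 0 fully out, 0.007 at its stop. A spring pushes out with about 6 N at 0 and 10 N at the stop. It turns once more than 0.0045 in. Let go between marks it stays 0.003 to 0.004 in; let go within about 0.08 rad of a mark it centres itself and springs out.
- selector (a joint): Angle of the selector in rad, growing clockwise seen from above: 0 off (ring mark, left of the panel's uphill line by 45 degrees), 0.524 one bar, 1.047 two bars, 1.571 three bars. It starts at 0, out and locked. Locked, it has a play of about 0.05 either way and holds against 0.5 N m and more; pushed in, it turns against about 0.01 N m.
- tool_pot: Brown clay pot of brushes and wooden tools, loose, 92 mm across, pot 115 mm tall, tools up to 245 mm. Origin: centre of its underside. Leave it standing.
- glaze_tub: White plastic tub with grey lid, loose, 106 mm across, 108 mm tall. Origin: centre of its underside. Leave it standing.
- mug: Brown stoneware mug, loose, 82 mm across and 85 mm tall, its handle about 30 mm out at its own +y. Origin: centre of its underside. Leave it standing.
- cone_box: Small cardboard box, loose, 80 x 55 x 45 mm tall. Origin: centre of its underside. Leave it standing.

How it is judged:
On the way, in this order (a step that is already met when the one before it is completed fails the run):
1. the clamp is tight and its handle has slipped by at least one click (value of joint clamp_screw above 2 rad and value of joint clamp_handle above 0.45 rad), for 0.2 s.
2. the selector is pushed in and turned off its off mark (value of joint selector_push above 0.003 m and value of joint selector above 0.2 rad), for 0.05 s.
3. the selector stands at the two-bar mark, sprung fully out (value of joint selector between 0.98 and 1.12 rad and value of joint selector_push below 0.0015 m), for 0.2 s.
At the end, for the whole second after the job is handed in: The clamp screw is within 0.2 rad of its stop (2.2) and its handle has slipped one to three clicks (0.45 to 1.75 rad); the selector stands at the two-bar mark (1.047 within 0.07 rad), sprung out to within 1.5 mm; the four things round the mill are within 20 mm of where they stood (all of step 1 and all of step 3 and value of joint clamp_handle below 1.75 rad and distance of each of tool_pot, glaze_tub, mug, cone_box from where it was at the start of the episode below 0.02 m); the robot touches nothing.
It fails at once if the handle is ratcheted on past the third click (value of joint clamp_handle above 1.75 rad).
It fails at once if the selector leaves off before the clamp has clicked tight (value of joint selector above 0.2 rad and (value of joint clamp_screw below 2 rad or value of joint clamp_handle below 0.45 rad)).
It fails at once if a thing standing round the mill is pushed away or knocked over (distance of any of tool_pot, glaze_tub, mug, cone_box from where it was at the start of the episode above 0.03 m or angle between any of tool_pot, glaze_tub, mug, cone_box's own z axis and vertical above 0.5 rad).
It also fails if it takes over 72 s, if anything falls off the work surface, if the arm or the gripper's body presses on something with over 40 N, if the wrist force passes 120 N, or if a joint passes its speed limit or range.

ROBOT

A 6-joint arm with a two-finger parallel gripper is mounted at the origin on the work surface. World frame = base frame: x ahead of the robot, y to its left, z up, the work surface at z = 0. Lengths are in m, angles in rad, forces in N, time in s.
With the tool pointing down it reaches from about 0.375 to 0.975 m from the base axis. Payload 3.8 kg.
Tool frame: the origin (TCP) lies midway between the tips of the shut fingers; the grasp point (between the pads) lies 19 mm behind it; z points along the fingers, y is the line along which they close (so a half turn about z gives the same grasp; the last joint's range is limited). The gripper opens to 88 mm and grips with 3 to 60 N. Pads are 18 mm wide; open, the fingers measure 123 mm over their backs; the gripper's body (75 mm by 187 mm) begins 45 mm behind the grasp point.
Start: joints at [-1.231, 0.264, 1.604, -0, 1.274, -0.037], TCP at [0.248, -0.628, 0.239] pointing down, gripper open.
Joint ranges: [-2.63, 2.63], [-0.94, 2.18], [0.31, 2.57], [-1.31, 4.45], [0, 2.66], [-2.55, 2.55]. Speed limits (rad/s): [2.57, 2.57, 3.14, 3.14, 3.14, 3.14].

INTERFACE

Orientations are given as a rotation vector (axis times angle).
In Python, from cell import manip, inverse_kinematics, cams, order gives the robot as it stands. Calls block until the motion is done:
- manip.move_pose(position, orientation): joint-space move of the TCP to a pose.
- manip.move_linear(position, rate=0.15, rot=None): straight line of the TCP; rot=None keeps the orientation; rate is the mean speed in m/s.
- manip.set_joints(angles): joint-space move.
- manip.set_gripper(opening, force=None): finger opening in m; force is the grip in N (None keeps the last); returns when the fingers have stopped.
- manip.dwell(seconds).
- inverse_kinematics(position, orientation): joint angles nearest the present ones, or None.
- manip.state(): the state.
- cams.capture(name): name is "side" or "top" or "wrist"; returns a dict with "image" (384x512x3 uint8, blue, green, red), "z_map" (384x512 float32, m along the optical axis (not along the pixel's ray), 0 where there is no reading), "intrinsics" (3x3 intrinsics, pixels), "position" and "orientation" of the camera in the world; the wrist camera has in their place "T_tool_cam" (4x4, takes a point from camera to tool coordinates, whose origin is the TCP and whose axes are the flange's). Camera axes: x right, y down, z forward; pixel columns grow to the right and rows downward; lengths in m; the calibration is good to about 2 mm. A picture is of the moment at which its call begins: read the wrist's pose just before it.
A pose or a line that the arm cannot do raises manip.IKError and nothing moves.
- order.close_job(): hands the job in; it is judged then, once.
The state is a dict: "clock": time; "joint_pos": joint angles; "joint_velocities": joint speeds; "tau": joint torques, N m; "tool_pos": TCP position; "tcp_rot": TCP orientation; "contact_force": force on the tool from outside, world axes, zero at the start; "moment": the same for the moment, N m; "gripper_width": finger opening in m; "grasp_force": force on a finger pad.
Only numpy, scipy, OpenCV 4.12 (cv2) and the standard library are available. Lean on these libraries where they do the work, as an engineer would, in place of code of your own. Each camera call takes 0.05 s, during which the arm holds its last target. There are 200 camera calls.

## Working session

There is one attempt and no reset: what is moved stays moved. The work goes in short steps, each a Python script; the robot and the scene stay as the last script left them, time stands still between calls to the robot, and variables do not carry over. Pictures are saved under pics/ and viewed, at most 10 in all, crops included, and the job is handed in when it is done.

```bash
ls; mkdir -p pics; python3 - <<'E'
from cell import manip,cams
import cv2,numpy as np
s=manip.state();print(s['clock'],s['tool_pos'],s['tcp_rot'])
ims=[]
for n in('side','top'):
    c=cams.capture(n);np.savez('pics/'+n,**c);cv2.imwrite(f'pics/{n}.png',c['image']);print(n,c['position'],c['orientation'],c['intrinsics'])
E
```

```text
pics
0.0 [ 0.24812429 -0.6269917   0.23740303] [-3.08388510e+00 -5.88048026e-01  5.39121074e-04]
side [ 0.21656685 -0.53717346  0.60162279] [-2.125007    0.54606239 -0.31103293] [[362.34307977   0.         253.42840085]
 [  0.         362.34307977 200.15825462]
 [  0.           0.           1.        ]]
top [0.33528242 0.02966742 1.0317296 ] [-2.18185321  2.04140294 -0.21552151] [[387.52675545   0.         261.88962882]
 [  0.         387.52675545 185.63586959]
 [  0.           0.           1.        ]]
```

View pics/side.png

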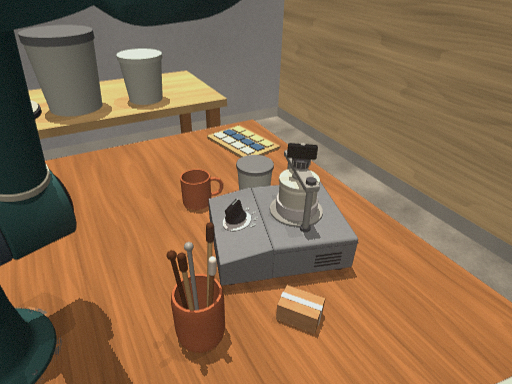

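View pics/top.png

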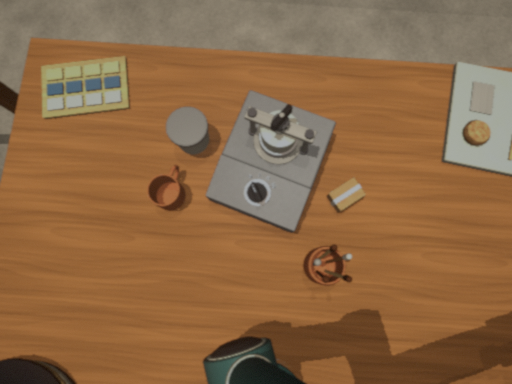

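The side view shows the mill at about (285,225), its knob at (235,212) and its handle at (300,152). In the top view the mill is at (272,160), knob (258,192), T-handle (282,118). Mug, tub, pot and box stand clear around it.

```bash
cat > h.py <<'E'
import numpy as np,cv2
from scipy.spatial.transform import Rotation as R
def cloud(c,T=None):
    z=c['z_map'];K=c['intrinsics'];v,u=np.mgrid[:z.shape[0],:z.shape[1]]
    p=np.stack([(u-K[0,2])/K[0,0]*z,(v-K[1,2])/K[1,1]*z,z],-1)
    if T is None: return p@R.from_rotvec(c['orientation']).as_matrix().T+c['position']
    return p@T[:3,:3].T+T[:3,3]
def rect(p):
    (cx,cy),(w,h),a=cv2.minAreaRect(p[:,:2].astype(np.float32)*1000)
    return cx/1000,cy/1000,w,h,a
def blob(m):
    n,l,s,_=cv2.connectedComponentsWithStats(m.astype(np.uint8));k=1+np.argmax(s[1:,4]);return l==k
E
python3 - <<'E'
from h import *
for n in('top','side'):
    c=dict(np.load(f'pics/{n}.npz'));P=cloud(c);im=c['image'].astype(int)
    sat=im.max(-1)-im.min(-1);ok=(c['z_map']>0)
    near=(P[...,0]>.35)&(P[...,0]<.9)&(abs(P[...,1])<.3)&ok
    deck=blob(near&(sat<30)&(P[...,2]>.06)&(P[...,2]<.112))
    print(n,'mill',deck.sum(),rect(P[deck]),np.median(P[deck][:,2]))
    d2=P[deck]; hi=d2[abs(d2[:,2]-.1)<.004]; print('deck z',np.median(hi[:,2]))
    dark=near&(im.max(-1)<60)
    for lo,h_ in((.25,.285),(.11,.15)):
        m=dark&(P[...,2]>lo)&(P[...,2]<h_)
        if m.sum()>10:
            m=blob(m);print('dark',lo,m.sum(),rect(P[m]),P[m].mean(0),P[m][:,2].max(), np.argwhere(m).mean(0))
    beam=near&(P[...,2]>.205)&(P[...,2]<.235)&(sat<40); print('beam',beam.sum(),rect(P[blob(beam)]))
E
```

```text
top mill 8622 (0.6029528198242188, 0.019176315307617188, 238.21238708496094, 297.84576416015625, 71.97061157226562) 0.09794050160004858
deck z 0.09958922664564362
dark 0.25 145 (0.6447141723632812, 0.005855255126953125, 10.785292625427246, 59.2053337097168, 52.689056396484375) [0.64137896 0.00696242 0.26607403] 0.27393807726783126 [117.94482759 280.42758621]
dark 0.11 74 (0.5049143981933594, 0.050406078338623046, 41.37190246582031, 17.0531005859375, 28.047502517700195) [0.50076882 0.04893862 0.1308562 ] 0.13663060919176495 [194.24324324 256.39189189]
beam 858 (0.635003173828125, -0.030634864807128907, 84.8211669921875, 33.08092498779297, 74.73915100097656)
side mill 9165 (0.6259002075195312, 0.09183689880371093, 399.4629821777344, 298.7569885253906, 72.11282348632812) 0.0977685562236077
deck z 0.10009411289648057
dark 0.25 302 (0.6436217651367188, 0.0020437049865722656, 13.684298515319824, 59.90524673461914, 54.449363708496094) [6.42360612e-01 2.69234965e-04 2.61910460e-01] 0.27190291850062703 [149.40397351 302.15562914]
dark 0.11 207 (0.5052754211425782, 0.04839754867553711, 48.449249267578125, 16.17174530029297, 23.752269744873047) [0.50327148 0.044345   0.12523131] 0.13846605607925822 [210.05797101 233.36231884]
beam 670 (0.6419073486328125, 0.004888885498046875, 164.0693359375, 32.63856887817383, 75.85896301269531)
```

```bash
cat >> h.py <<'E'
def rv(zax,yaw):   # tool z axis; tool y along bearing yaw (projected)
    z=np.array(zax,float);z/=np.linalg.norm(z);y=np.array([np.cos(yaw),np.sin(yaw),0]);y-=z*(y@z);y/=np.linalg.norm(y)
    return R.from_matrix(np.stack([np.cross(y,z),y,z],1)).as_rotvec()
D=[0,0,-1]
def wristcloud(manip,cams):
    s=manip.state();c=cams.capture('wrist');T=np.eye(4);T[:3,:3]=R.from_rotvec(s['tcp_rot']).as_matrix();T[:3,3]=s['tool_pos']
    return c,cloud(c,T@c['T_tool_cam'])
E
python3 - <<'E'
from h import *
from cell import manip,cams,inverse_kinematics as ik
p=[.6445,.005,.36]
qs={}
for d in(53.5,-126.5):
    q=ik(p,rv(D,np.radians(d)));print(d,q);qs[d]=q
    if q is not None: print(ik(p,rv(D,np.radians(d-10))))
d=min((k for k in qs if qs[k] is not None),key=lambda k:qs[k][5])
print('use',d)
manip.move_pose(p,rv(D,np.radians(d)));s=manip.state();print(s['clock'],s['tool_pos'],s['joint_pos'],s['contact_force'],s['moment'])
c,P=wristcloud(manip,cams);cv2.imwrite('pics/w1.png',c['image'])
im=c['image'].astype(int);m=(im.max(-1)<60)&(P[...,2]>.25)&(P[...,2]<.285)&(np.hypot(P[...,0]-.645,P[...,1]-.005)<.06)
m=blob(m);print(m.sum(),rect(P[m]),P[m].mean(0),P[m][:,2].max())
t=P[m];t=t[t[:,2]>.266];print(rect(t),t.mean(0))
E
```

```text
53.5 [-0.03088526  0.15832724  1.5110549   0.          1.47221052 -0.96463641]
[-3.08852584e-02  1.58327236e-01  1.51105490e+00 -4.44089210e-16
  1.47221052e+00 -7.90103483e-01]
-126.5 [-3.08852584e-02  1.58327236e-01  1.51105490e+00 -4.44089210e-16
  1.47221052e+00  2.17695625e+00]
[-3.08852584e-02  1.58327236e-01  1.51105490e+00 -4.44089210e-16
  1.47221052e+00  2.35148917e+00]
use 53.5
2.7667 [0.64444445 0.00401222 0.35970168] [-3.22611664e-02  1.58564769e-01  1.51131298e+00 -3.04021815e-04
  1.47215645e+00 -9.64539418e-01] [ 0.79103914 -0.24607119  0.47212638] [-0.04235301 -0.11603969  0.00855382]
967 (0.6452498779296875, 0.007483739852905274, 13.780319213867188, 60.24995422363281, 53.07432174682617) [0.64287023 0.00914551 0.26834391] 0.2716153494303674
(0.6453636474609376, 0.007391716003417969, 13.744341850280762, 59.95922088623047, 53.08872604370117) [0.64423223 0.00802016 0.2689833 ]
```

View pics/w1.png

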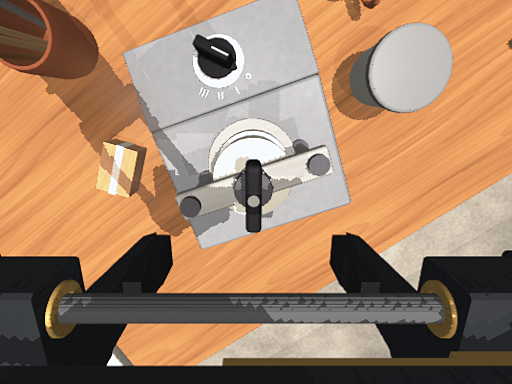

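The wrist view shows the T-handle, vertical, at about (253,197) with the beam behind it, the knob at (215,58) and its marks below it. The fingers are aligned with the slab, so I'll grip it now and turn while logging the moment.

```bash
python3 - <<'E'
from h import *
from cell import manip,cams
manip.set_gripper(.05)
q=rv(D,np.radians(53.2))
manip.move_linear([.6453,.0072,.30],rate=.15,rot=q)
manip.move_linear([.6453,.0072,.2455],rate=.1)
s=manip.state();print(s['clock'],s['tool_pos'],s['contact_force'],s['moment'])
manip.set_gripper(.0,force=40)
s=manip.state();print(s['clock'],s['gripper_width'],s['grasp_force'],s['contact_force'],s['moment'])
j=np.array(s['joint_pos']);
for k in range(8):
    j[5]+=.08;manip.set_joints(j);s=manip.state()
    print(round(s['clock'],2),np.round(s['joint_pos'][5],3),np.round(s['moment'],3),np.round(s['contact_force'],1))
E
```

```text
4.7667 [0.64555311 0.00720229 0.24586006] [ 0.9154701  -0.14086422  0.48761882] [ 0.05405683 -0.1108332  -0.05159949]
5.4 0.013500002511183459 39.9740135204047 [-2.82787119 -2.36464482  3.33992719] [-0.44919836  0.3305399  -0.05392029]
5.65 -0.878 [-0.093  0.018 -0.009] [-1.3 -0.5  1.6]
5.9 -0.799 [-0.054 -0.05  -0.022] [-0.6 -0.1  1.2]
6.15 -0.719 [ 0.061 -0.19  -0.046] [0.5 0.7 0.6]
6.4 -0.64 [ 0.134 -0.333  0.019] [0.8 0.3 0.3]
6.65 -0.56 [ 0.269 -0.496 -0.009] [1.8 1.8 0.1]
6.9 -0.48 [ 0.392 -0.768  0.02 ] [ 3.4  2.  -0.1]
7.15 -0.4 [ 0.521 -0.996  0.089] [ 4.5  3.2 -1.5]
7.4 -0.32 [ 0.505 -0.995 -0.018] [ 4.5  2.5 -1.5]
```

```bash
cat >> h.py <<'E'
def turn(manip,n,d):
    j=np.array(manip.state()['joint_pos'])
    for k in range(n):
        j[5]+=d;manip.set_joints(j);a=[]
        for i in range(8):
            s=manip.state();a.append([s['moment'][2],s['tau'][5],*s['contact_force']]);manip.dwell(.01)
        print(round(s['clock'],2),np.round(s['joint_pos'][5],3),np.round(np.mean(a,0),3),np.round(np.std(a,0)[:2],3))
E
python3 - <<'E'
from h import *
from cell import manip
turn(manip,11,.07)
E
```

```text
7.71 -0.253 [ 0.023  0.064  3.489  1.949 -0.519] [0.015 0.033]
8.03 -0.183 [ 0.021  0.045  4.48   2.418 -1.408] [0.028 0.025]
8.34 -0.113 [ 0.015  0.056  4.905  1.997 -1.209] [0.03  0.024]
8.66 -0.043 [ 0.022  0.056  5.137  2.41  -1.608] [0.03  0.024]
8.97 0.027 [ 0.014  0.056  5.345  2.044 -1.594] [0.023 0.024]
9.29 0.097 [ 0.019  0.056  5.689  2.257 -2.128] [0.019 0.024]
9.61 0.167 [ 0.01   0.057  6.288  2.424 -2.141] [0.015 0.024]
9.93 0.237 [ 0.025  0.057  6.767  2.214 -2.429] [0.026 0.024]
10.24 0.307 [ 0.022  0.057  6.816  2.    -2.514] [0.032 0.024]
10.56 0.377 [ 1.000e-03  5.700e-02  6.967e+00  1.755e+00 -2.583e+00] [0.021 0.024]
10.88 0.447 [ 0.028  0.057  7.587  2.06  -2.95 ] [0.032 0.024]
```

```bash
python3 - <<'E'
from h import *
from cell import manip
j=np.array(manip.state()['joint_pos']);j0=j[5];pk=0;rise=None;extra=None
for k in range(26):
    j[5]+=.05;manip.set_joints(j);a=[]
    for i in range(6):
        s=manip.state();a.append(s['tau'][5]);manip.dwell(.01)
    t=np.mean(a);pk=max(pk,t);print(round(s['clock'],2),round(j[5],3),round(t,3),round(s['moment'][2],3))
    if t>.075 and rise is None: rise=j[5]
    if extra is None and pk>.09 and t<pk-.03: extra=0
    if extra is not None:
        extra+=1
        if extra>=3:break
    if rise is not None and j[5]-rise>.8: break
E
```

```text
11.18 0.497 0.035 0.028
11.47 0.547 0.058 0.032
11.78 0.597 0.057 -0.021
12.07 0.647 0.057 -0.01
12.38 0.697 0.057 0.016
12.68 0.747 0.057 0.019
12.97 0.797 0.057 -0.025
13.28 0.847 0.057 0.026
13.57 0.897 0.057 0.015
13.88 0.947 0.055 -0.008
14.18 0.997 0.061 0.024
14.47 1.047 0.068 0.043
14.78 1.097 0.076 0.035
15.07 1.147 0.084 0.121
15.38 1.197 0.094 0.089
15.68 1.247 0.204 0.205
15.97 1.297 -0.015 -0.059
16.27 1.347 0.029 -0.04
16.57 1.397 0.053 0.044
```

```bash
python3 - <<'E'
from h import *
from cell import manip
turn(manip,4,.06)
E
```

```text
16.89 1.45 [ 0.023  0.05   4.93   1.356 -1.144] [0.033 0.022]
17.21 1.51 [ 0.014  0.053  5.18   1.126 -1.862] [0.028 0.02 ]
17.52 1.57 [ 0.021  0.059  4.924  0.648 -1.762] [0.024 0.02 ]
17.84 1.63 [ 0.05   0.071  4.85  -0.225 -1.566] [0.026 0.02 ]
```

```bash
cat >> h.py <<'E'
my=np.radians(-18.0);a12=np.radians(12.3)
mx=np.array([np.cos(my),np.sin(my),0]);N=-np.sin(a12)*mx+np.array([0,0,np.cos(a12)])
G=np.array([.603,.019,0])-.095*mx+[0,0,.088]+.036*N   # selector grip, knob out
E
python3 - <<'E'
from h import *
from cell import manip,cams,inverse_kinematics as ik
manip.set_gripper(.05);s=manip.state();print(s['clock'],s['contact_force'])
p=np.array(s['tool_pos']);manip.move_linear([p[0],p[1],.35],rate=.2)
print(N,G)
H=G+.14*N
best=None
for d in(117,-63):
    r=rv(-N,np.radians(d));q=ik(H,r);print(d,q)
    if q is not None and q[5]<1.3 and (best is None or abs(q[5]+.5)<abs(best[1]+.5)): best=(d,q[5],r)
print(best)
manip.move_pose(H,best[2]);s=manip.state();print(s['clock'],s['tool_pos'],s['contact_force'])
c,P=wristcloud(manip,cams);cv2.imwrite('pics/w2.png',c['image'])
im=c['image'].astype(int);L=(P-G)@N
lat=np.linalg.norm((P-G)-L[...,None]*N,axis=-1)
m=blob((im.max(-1)<70)&(L>-.005)&(L<.025)&(lat<.045))
ex=mx*np.cos(a12)+np.array([0,0,np.sin(a12)]);ey=np.cross(N,ex)
t=P[m]-G;t=t[L[m]>.006];print('knob in panel frame',m.sum(),rect(np.stack([t@ex,t@ey],1)),np.median(t@N))
pl=(abs(L+.036)<.004)&(lat>.055)&(lat<.08);print('panel off',np.median(L[pl]))
E
```

```text
18.5333 [ 0.05200126 -0.28240667 -0.11008159]
[-0.20260394  0.06583001  0.97704557] [0.50535589 0.05072649 0.12317364]
117 [ 0.13927    -0.25487723  2.10019422 -0.10463977  1.10493124 -1.85309303]
-63 [ 0.13927    -0.25487723  2.10019422 -0.10463977  1.10493124  1.28849962]
(117, np.float64(-1.853093033659647), array([-0.67277751,  2.87576063, -0.16469965]))
22.125 [0.47713758 0.05994641 0.26002185] [ 0.51737459 -1.31211189  0.08540958]
knob in panel frame 347 (-0.00046109771728515623, 0.0004603023529052734, 44.835872650146484, 13.622602462768555, 44.620906829833984) 0.010605459715211863
panel off -0.03652475438850573
```

View pics/w2.png

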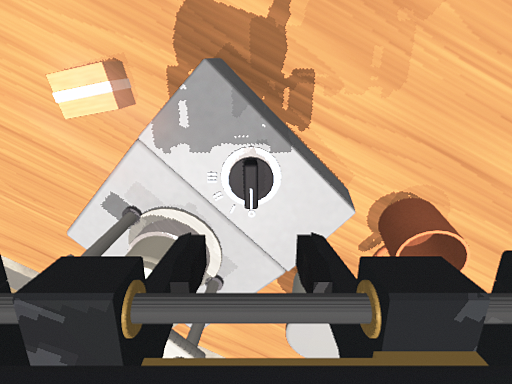

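The wrist view shows the knob bar at (251,183) with its white line at the ring mark, (251,213). It agrees with my estimate to within 0.5 mm, so I'll go ahead.

```bash
python3 - <<'E'
from h import *
from cell import manip
ex=mx*np.cos(a12)+np.array([0,0,np.sin(a12)]);ey=np.cross(N,ex)
g=G-.0005*ex+.0005*ey
def st(t):
    s=manip.state();d=np.array(s['tool_pos'])-g;print(t,round(s['clock'],2),'N',np.round(1000*d@N,1),'lat',np.round([1000*d@ex,1000*d@ey],1),'FN',np.round(s['contact_force']@N,1),np.round(s['contact_force'],1),'w',round(s['gripper_width'],4),'tau6',round(s['tau'][5],3),'j6',round(s['joint_pos'][5],3))
    return s
manip.set_gripper(.05)
manip.move_linear(g+.03*N,rate=.12);manip.move_linear(g-.0165*N,rate=.06);st('down')
manip.set_gripper(0,force=40);st('grip')
manip.move_linear(g-.0235*N,rate=.02);manip.dwell(.1);s=st('push')
E
```

```text
down 24.38 N -16.4 lat [0.2 0.1] FN 0.2 [0.3 0.2 0.3] w 0.05 tau6 -0.013 j6 -1.841
grip 25.02 N -16.3 lat [ 0.6 -0.5] FN -0.3 [ 0.4 -5.4  0.1] w 0.0138 tau6 -0.007 j6 -1.841
push 25.62 N -22.6 lat [ 0.7 -0.5] FN 9.2 [-3.4 -4.3  9. ] w 0.0135 tau6 -0.007 j6 -1.84
```

```bash
python3 - <<'E'
from h import *
from cell import manip,cams
j=np.array(manip.state()['joint_pos']);j0=j.copy()
for f in(.15,.5,1):
    j[5]=j0[5]+f*1.05;manip.set_joints(j);manip.dwell(.05);s=manip.state();print(f,s['joint_pos'][5],s['tau'][5],s['contact_force']@N)
p=np.array(s['tool_pos']);manip.move_linear(p+.0068*N,rate=.02);manip.dwell(.1)
s=manip.state();print('out',s['clock'],s['contact_force']@N,s['tau'][5],s['contact_force'])
manip.set_gripper(.05);manip.dwell(.1);p=np.array(s['tool_pos']);s=manip.state();print(s['contact_force'])
manip.move_linear(p+.12*N,rate=.12)
c,P=wristcloud(manip,cams);cv2.imwrite('pics/w3.png',c['image'])
im=c['image'].astype(int);L=(P-G)@N;lat=np.linalg.norm((P-G)-L[...,None]*N,axis=-1)
ex=mx*np.cos(a12)+np.array([0,0,np.sin(a12)]);ey=np.cross(N,ex)
m=blob((im.max(-1)<70)&(L>-.005)&(L<.025)&(lat<.045));t=P[m]-G;t=t[L[m]>.006]
print(rect(np.stack([t@ex,t@ey],1)),np.median(t@N),manip.state()['clock'])
c=cams.capture('top');cv2.imwrite('pics/t2.png',c['image'])
a=cv2.imread('pics/top.png').astype(int);print(np.abs(a-c['image']).max(-1)[130:300,:400].__gt__(60).sum())
E
```

```text
0.15 -1.6821874506015555 0.007371261308435351 8.863851215836792
0.5 -1.3146926522368736 -0.003395134845050052 9.263121840696128
1 -0.7897098905927186 -4.90449485823774e-05 8.759348122809705
out 27.6833 -10.386309662807134 -0.002209391095675528 [ 5.27868692 -2.86195845 -9.34288471]
[-0.21152616 -0.3414445  -0.25934361]
(-0.0011566486358642579, 0.0015376033782958985, 13.830446243286133, 44.96874237060547, 74.59844207763672) 0.010908552834449763 29.6583
8145
```

View pics/w3.png

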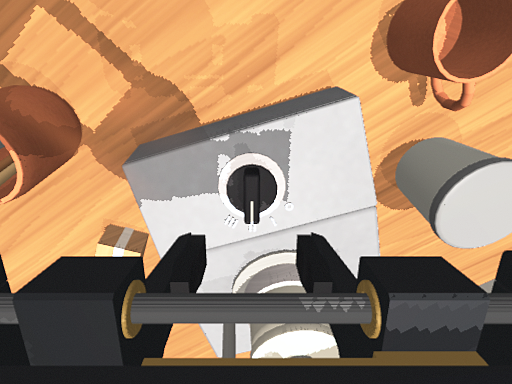

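The knob bar at (251,190) points at the two-bar mark. It measures -15.4° against -15° expected, and it is sprung out. Before handing in I'll check that the handle's angle shows it stayed clicked over.

```bash
python3 - <<'E'
from h import *
from cell import manip,cams
p=np.array(manip.state()['tool_pos']);manip.move_linear(p+[-.03,0,.1],rate=.2)
for n in('side','top'):
    c=cams.capture(n);P=cloud(c);im=c['image'].astype(int)
    m=(im.max(-1)<60)&(P[...,2]>.25)&(P[...,2]<.285)&(np.hypot(P[...,0]-.645,P[...,1]-.006)<.045)&(c['z_map']>0)
    print(n,m.sum(),rect(P[blob(m)]) if m.sum()>20 else '')
    cv2.imwrite(f'pics/{n}3.png',c['image'])
print(manip.state()['clock'])
E
```

```text
side 261 (0.643788818359375, 0.0019407081604003906, 59.9902458190918, 13.29134464263916, 3.672395944595337)
top 111 (0.6288192138671875, 0.005063639640808105, 25.782020568847656, 12.912442207336426, 5.118851184844971)
30.475
```

View pics/side3.png

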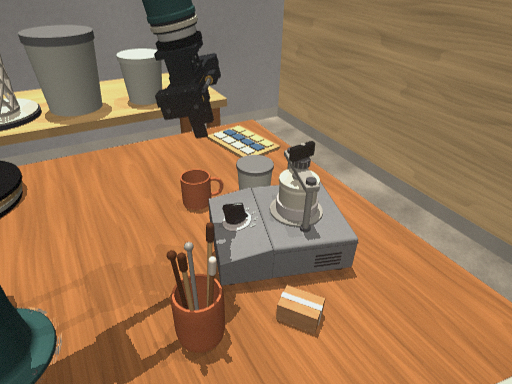

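The handle has turned 2.44 rad in all, which matches the stop plus one click. The things round the mill appear unmoved in the side view and the gripper is clear, so I'm handing in.

```bash
python3 -c "
from cell import order;print(order.close_job())"
```

```text
the job is handed in; nothing more can be done
None
```

I tightened the clamp to one click, then set the selector to the two-bar mark and let it spring out; I let go of everything, nothing round the mill appeared to move, and I handed in at about 30 s on the robot's clock, though no verdict came back.

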